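# Sort look-alike sanding blocks by how rough they drag

## Robot

A 6-joint arm with a two-finger parallel gripper is mounted at the origin on a cart in front of the work surface, level with it; the furniture and walls round the work are solid. World frame = base frame: x ahead of the robot, y to its left, z up, the work surface at z = 0. Lengths are in m, angles in rad, forces in N, time in s.
With the tool pointing down it reaches from about 0.35 to 0.775 m from the base axis. Payload 5.5 kg.
Tool frame: the origin (TCP) lies midway between the tips of the shut fingers; the grasp point (between the pads) lies 19 mm behind it; z points along the fingers, y is the line along which they close (so a half turn about z gives the same grasp; the last joint's range is limited). The gripper opens to 85 mm and grips with 20 to 120 N. Pads are 22 mm wide; open, the fingers measure 114 mm over their backs; the gripper's body (76 mm by 85 mm) begins 54 mm behind the grasp point. The pads swing forward as they close: fully open they stand 13 mm farther back than shut.
Start: joints at [1.074, 0.313, 0.046, 1.304, 0, 1.431], TCP at [0.201, 0.539, 0.231] pointing down, gripper open.
Joint ranges: [-2.76, 2.76], [-0.86, 1.69], [-1.03, 1.26], [-2.2, 2.34], [-1.47, 1.5], [-3.14, 3.14]. Speed limits (rad/s): [2.57, 2.57, 3.14, 3.14, 3.14, 3.14].

## Interface

Orientations are given as a unit quaternion [w, x, y, z].
In Python, from workcell import env gives the robot as it stands.
- The arm moves only by the tool move_arm, never from a script. Its argument "targets" is a list of rows, each a list of 3 entries, a list of its own where there are three numbers: the shift along the tool's x, y, z in mm, then the turn, a rotation vector about the tool's x, y, z in units of 10 degrees (1.0 is 10 degrees), then the closure, from -1 (fully open) to 1 (shut). In form: [[[dx, dy, dz], [ax, ay, az], gripper], ...]. A call has 1 to 5 rows; each row is the pose to reach, as a shift and turn from the pose commanded when the call began, along the tool's axes at that moment; what a row does not reach only later rows make up. A row lasts 1/8 s, in which the tool goes at most 62.5 mm and 10.7 degrees, less where a joint would pass 70% of its speed; a pose out of reach is approached as far as the arm can. A call with a gripper value outside its range is refused whole. The fingers move at their own pace and stop on an object; "squeeze" is the grip in N (left out, the last holds). Time passes only in rows, so rows that repeat a pose let the fingers close. It gives the time, the measured TCP pose, the force, the opening and the grip force at its end, in the units of the state.
- env.get_state(): the state, without advancing time (a new reading comes with each control period).
- env.read_camera(name): name is "side" or "top"; returns a dict with "pixels" (400x640x3 uint8, red, green, blue), "fovy" (degrees; the focal length in pixels is half the picture's height over the tangent of half this angle, whatever the lens; pixels are square), "cx", "cy" (the principal point, pixels), "extrinsics" (4x4, takes a point from world to camera coordinates). Camera axes: x right, y up, looking along -z (the intrinsics and any distortion apply to the point x, -y, -z); pixel columns grow to the right and rows downward; lengths in m; the calibration is good to about 2 mm. A picture is of the moment at which its call begins. There is no depth.
- env.hand_in(): hands the job in; it is judged then, once.
Trained networks look in a picture, given as the dict that the camera call returned (one of the last four; its "shot" number tells which), for a name from the list of things; names that differ only in an ending like _2 or _b are one class to them, and where a whole thing is asked for, a point or a joint stands for the part that bears it (a point fixed in the world has none). Each returns a list of dicts, best first, with "confidence" (0 to 1); they miss things now and then, are a little off and sometimes report something else, mostly with a low value. They report only what shows in the picture. A call takes as long as a camera call. They do not tell look-alikes from the thing itself.
- env.spot_in(thing, picture): "centre" ([x, y, z] in m, in world coordinates, good to about 4 mm: the middle of the surface that is visible of it).
- env.regions_of(thing, picture): "mask" (400x640 bool, what is visible of it).
- env.landmark_of(thing, picture): "centre" ([x, y, z] in m, in world coordinates, good to about 4 mm: a listed point, or the origin of a listed thing).
The state is a dict: "clock": time; "joint_pos": joint angles; "qvel": joint speeds; "tau": joint torques, N m; "tcp_pos": TCP position; "orientation": TCP orientation; "wrist_force": force on the tool from outside, world axes, zero at the start; "ft_torque": the same for the moment, N m; "finger_gap": finger opening in m; "grip_force": force on a finger pad.
Only numpy, scipy, OpenCV 4.12 (cv2) and the standard library are available. Lean on these libraries where they do the work, as an engineer would, in place of code of your own. Each camera call takes 0.05 s, during which the arm holds its last target. There are 200 camera calls.

## Task

The three green sanding blocks look alike but one is rougher and one smoother than the third: first drag each of them in turn about 5 cm or more along the bench to feel its grip, leaving it on the open bench. Then put the roughest one flat in the red tray and the smoothest one flat on the cork mat, and leave the middle one lying flat on the bench. Leave the grease tin, the bearing and the oil bottle where they are.

Things in the scene. Friction and masses are not known exactly. Their poses are not given: they have to be found in the camera images.
- block_a: Sanding block, one of three exactly alike to the eye: green brick, black patch and two screws on top, dark grey 4 mm sole. 75 mm long (its x), 50 mm wide (its y), 32 mm high; origin at the centre of the underside, z up. Rigid, 0.92 kg. Grip or straddle it across the 50 mm width. Starts flat on the bench, length within 0.25 rad of world x. Its name and place tell nothing of its roughness.
- block_b: Sanding block just like block_a in look, size and weight (0.92 kg). The soles differ in roughness, which only dragging shows: friction coefficient about 0.15 for the smoothest, 0.42 for the middle one, 1.0 for the roughest (all up to 20% more or less, together). Drag force is this times weight plus any downward load from the fingers. Name and place tell nothing of its roughness.
- block_c: Sanding block just like block_a in look, size and weight (0.92 kg). The three start in a row along world y, about 0.2 m apart, between the robot and the tray and mat. Its name and place tell nothing of its roughness.
- red_tray: Red open tray, fixed to the bench: 106 mm (its x) by 151 mm (its y), 38 mm high; inside 96 x 142 mm, floor 2 mm above the bench. Origin at the centre of its underside. At the start its y axis lies within 0.15 rad of the world y axis. There is room for a block with its length along the tray's x or y.
- cork_mat: Flat brown cork mat, fixed to the bench: 130 mm (its x) by 170 mm (its y), 5 mm thick. Origin at the centre of its underside. It lies beside the tray; which of the two is on the left varies.
- grease_tin: Bystander: loose round green grease tin with a grey lid, 73 mm across, 48 mm high, origin at the centre of its underside.
- bearing: Bystander: loose steel ball bearing lying flat, 52 mm across, 15 mm high, origin at the centre of its underside.
- oil_bottle: Bystander: loose white oil bottle with a red spout, 47 mm across, 139 mm high, origin at the centre of its underside.
Mind the look-alikes: they are no part of the job. What is shaped like the block_a but blue is not meant.

How it is judged:
By the outcome, as a careful person would: the job done as asked, in the order asked, and still so for the second after the job is handed in, with the robot touching nothing.
It also fails if it takes over 72 s, if anything falls off the work surface, if the arm or the gripper's body presses on something with over 40 N, if the wrist force passes 120 N, or if a joint passes its speed limit or range.

## Working session

There is one attempt and no reset: what is moved stays moved. The work goes in short steps, Python scripts to look and compute and a tool call to move; the robot and the scene stay as the last step left them, time stands still between calls to the robot, and variables do not carry over. Pictures are saved under pics/ and viewed, at most 10 in all, crops included, and the job is handed in when it is done.

Besides the shell and the picture viewer there is one more tool, called after "Call:" by a JSON object that holds its "method" and its "body". move_arm: Moves the arm, as the interface text tells. Its arguments: {"type":"object","properties":{"targets":{"type":"array","items":{"type":"array"}},"squeeze":{"type":"number"}},"required":["targets"]}

```bash
mkdir -p pics; ls; cat > h.py <<'E'
import numpy as np, cv2
from workcell import env
from scipy.spatial.transform import Rotation as R
def save(p,n): cv2.imwrite('pics/'+n,p['pixels'][...,::-1])
def rot(s): q=s['orientation']; return R.from_quat([q[1],q[2],q[3],q[0]])
def ray(p,u,v,z):
    f=200/np.tan(np.radians(p['fovy'])/2); E=np.array(p['extrinsics'])
    d=np.array([(u-p['cx'])/f,-(v-p['cy'])/f,-1.]); Rm=E[:3,:3]
    o=-Rm.T@E[:3,3]; d=Rm.T@d
    return o+d*(z-o[2])/d[2]
def proj(p,X):
    f=200/np.tan(np.radians(p['fovy'])/2); E=np.array(p['extrinsics'])
    c=E[:3,:3]@X+E[:3,3]; return p['cx']+f*c[0]/-c[2], p['cy']-f*c[1]/-c[2]
E
python3 - <<'E'
from h import *
s=env.get_state(); print(s); print(rot(s).as_matrix().round(3))
for n in('top','side'):
    p=env.read_camera(n); save(p,n+'0.png'); print(n,[k for k in p],p['fovy'],p['cx'],p['cy'],{k:p[k] for k in p if 'dist' in k or 'lens' in k}); print(np.array(p['extrinsics']).round(3))
    for t in('block_a','red_tray','cork_mat','grease_tin','bearing','oil_bottle'):
        print(t,[(np.round(d['centre'],3),round(d['confidence'],2)) for d in env.landmark_of(t,p)])
E
```

```text
pics
{'clock': 0.0, 'joint_pos': array([ 1.07442373e+00,  3.13962107e-01,  4.49897433e-02,  1.30357461e+00,
       -1.56345526e-05,  1.43120676e+00]), 'qvel': array([-0.00044754,  0.0025504 ,  0.00019439, -0.001527  , -0.00013156,
       -0.00014691]), 'tau': array([-1.77480988e-04, -4.80624139e+01,  2.98535961e+01,  1.93400227e-02,
       -1.96707265e-04, -5.10401236e-06]), 'tcp_pos': array([0.20059514, 0.53834685, 0.23043504]), 'orientation': array([-2.66244433e-04,  1.77446772e-01,  9.84130010e-01, -8.33887461e-04]), 'wrist_force': array([-0.92801897, -0.22960948,  0.21458128]), 'ft_torque': array([ 0.0127761 ,  0.02579968, -0.00644967]), 'grip_force': 0.0, 'finger_gap': 0.08515448056708139}
[[-0.937  0.349 -0.001]
 [ 0.349  0.937 -0.002]
 [ 0.    -0.002 -1.   ]]
top ['pixels', 'fovy', 'cx', 'cy', 'extrinsics', 'shot'] 51.97679080323822 317.4598632150506 197.83982939073732 {}
[[-2.800e-02 -1.000e+00  1.000e-03 -6.000e-03]
 [ 9.850e-01 -2.700e-02  1.710e-01 -5.340e-01]
 [-1.710e-01  6.000e-03  9.850e-01 -1.305e+00]
 [ 0.000e+00  0.000e+00  0.000e+00  1.000e+00]]
block_a [(array([ 0
[... 415 characters left out ...]
[ 0.651, -0.399, -0.004]), 0.53)]
side ['pixels', 'fovy', 'cx', 'cy', 'extrinsics', 'shot'] 55.33421798445246 316.18844921151657 198.9013279110136 {}
[[ 0.909 -0.417 -0.006 -0.511]
 [ 0.206  0.436  0.876 -0.139]
 [-0.363 -0.797  0.482 -1.127]
 [ 0.     0.     0.     1.   ]]
block_a [(array([ 0.439, -0.263,  0.002]), 0.98), (array([ 0.447, -0.038,  0.   ]), 0.9), (array([ 0.443,  0.186, -0.003]), 0.8), (array([ 0.472, -0.443,  0.001]), 0.67)]
red_tray [(array([ 0.643, -0.188, -0.002]), 0.85)]
cork_mat [(array([ 0.643,  0.078, -0.005]), 0.98)]
grease_tin [(array([0.58 , 0.391, 0.002]), 0.67)]
bearing [(array([ 0.575, -0.353,  0.002]), 0.79)]
oil_bottle [(array([ 0.647, -0.399, -0.002]), 0.56)]
```

View pics/top0.png

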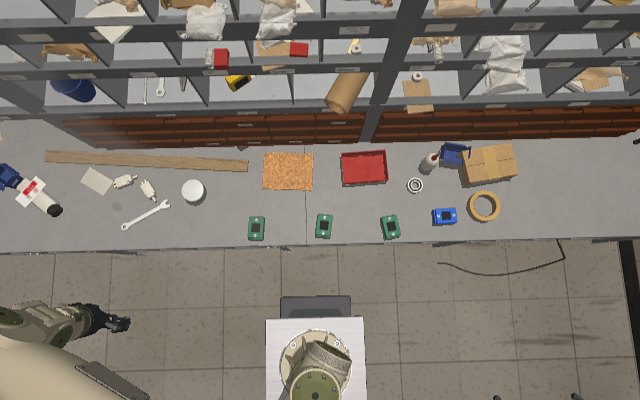

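View pics/side0.png

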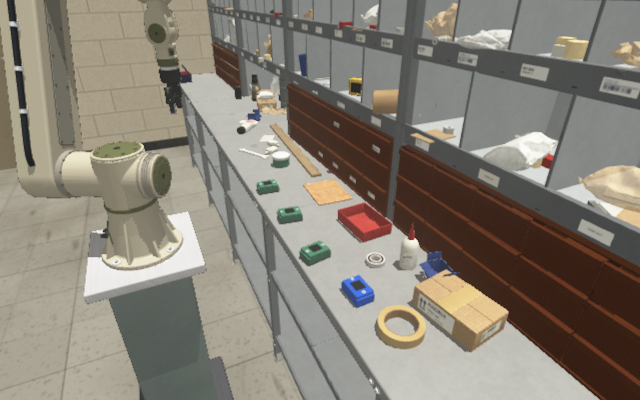

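The top view shows the green blocks at about (257,228), (324,226) and (390,227), and the blue look-alike at (444,216). The mat is at (288,171), the tray at (363,168), and the bench's front edge is at row ~245. Next I measure the block poses.

```bash
cat >> h.py <<'E'
def rects(p,z=0.032,fn=None):
    """min-area rectangles on plane z of the green block / tray / mat masks"""
    hsv=cv2.cvtColor(p['pixels'],cv2.COLOR_RGB2HSV); out=[]
    for t in('block_a','red_tray','cork_mat'):
        zz={'block_a':0.032,'red_tray':.038,'cork_mat':.005}[t]
        for d in env.regions_of(t,p):
            m=d['mask'].astype(np.uint8)
            if d['confidence']<.3: continue
            h=np.median(hsv[...,0][(m>0)&(hsv[...,1]>80)]) if ((m>0)&(hsv[...,1]>80)).any() else -1
            c=max(cv2.findContours(m,cv2.RETR_EXTERNAL,cv2.CHAIN_APPROX_NONE)[0],key=cv2.contourArea)[:,0]
            w=np.array([ray(p,u,v,zz)[:2] for u,v in c],np.float32)*1000
            (x,y),(a,b),g=cv2.minAreaRect(w)
            if a<b: a,b,g=b,a,g+90
            g=(g+90)%180-90
            out.append((t,round(d['confidence'],2),'hue',h,'c',(round(x),round(y)),'size',(round(a),round(b)),'long-axis deg',round(g,1)))
    return out
E
python3 - <<'E'
from h import *
p=env.read_camera('top')
for r in rects(p): print(r)
print('edge',[ray(p,u,v,0).round(3) for u,v in((257,244),(324,244),(390,242),(200,245))])
s=env.get_state(); print(s['clock'],s['tcp_pos'],s['wrist_force'])
E
```

```text
('block_a', 0.73, 'hue', np.float64(110.0), 'c', (466, -437), 'size', (80, 50), 'long-axis deg', 88.4)
('block_a', 0.72, 'hue', np.float64(72.0), 'c', (443, 184), 'size', (76, 53), 'long-axis deg', -1.6)
('block_a', 0.65, 'hue', np.float64(73.0), 'c', (436, -258), 'size', (74, 53), 'long-axis deg', 10.6)
('block_a', 0.64, 'hue', np.float64(73.0), 'c', (445, -38), 'size', (76, 50), 'long-axis deg', -8.7)
('red_tray', 0.74, 'hue', np.float64(2.0), 'c', (639, -182), 'size', (151, 110), 'long-axis deg', -87.1)
('cork_mat', 0.66, 'hue', np.float64(15.0), 'c', (639, 78), 'size', (171, 130), 'long-axis deg', 86.2)
edge [array([0.391, 0.185, 0.   ]), array([ 0.385, -0.039,  0.   ]), array([ 0.385, -0.259,  0.   ]), array([0.393, 0.375, 0.   ])]
0.9 [0.20085718 0.53881301 0.23132854] [-0.28156276  0.21744485 -0.23844301]
```

```bash
python3 - <<'E'
from h import *
p=env.read_camera('top'); im=p['pixels'][195:260,220:470,::-1]
cv2.imwrite('pics/crop1.png',cv2.resize(im,None,fx=3.2,fy=3.2,interpolation=cv2.INTER_CUBIC))
E
```

```text
(no output)
```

View pics/crop1.png

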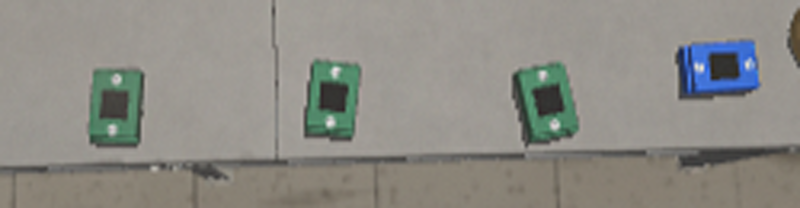

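```bash
cat > d.py <<'E'
import sys
from h import *
# usage: d.py x y z yawdeg (mm) ...: tool-frame shift and turn from the current pose
s=env.get_state(); r=rot(s); p=s['tcp_pos']*1000; M=r.as_matrix()
yaw=np.degrees(np.arctan2(-M[0,1],M[1,1]))
print('t',round(s['clock'],2),'tcp',p.round(1),'yaw',yaw.round(1),'tilt',M[:,2].round(3),'F',s['wrist_force'].round(2),'gap',round(s['finger_gap']*1000,1),'grip',round(s['grip_force'],1))
a=list(map(float,sys.argv[1:]))
for i in range(0,len(a),4):
    x,y,z,w=a[i:i+4]; g=R.from_euler('z',w,degrees=True)*R.from_matrix(np.diag([-1.,1,-1]))
    print('d',(M.T@(np.array([x,y,z])-p)).round(1),'turn',(np.degrees((r.inv()*g).as_rotvec())/10).round(2))
E
python3 d.py 443 185 80 -1.6
```

```text
t 0.95 tcp [200.8 538.8 231.3] yaw -20.4 tilt [ 0.  0. -1.] F [0.2  0.13 0.08] gap 85.6 grip 0.0
d [-350.5 -247.   151.3] turn [ 0.    0.   -1.88]
```

Call:
{"method": "move_arm", "body": {"targets": [[[-50,-35,20],[0,0,-0.9],-1],[[-100,-70,40],[0,0,-1.88],-1],[[-150,-106,60],[0,0,-1.88],-1],[[-200,-141,80],[0,0,-1.88],-1],[[-250,-176,100],[0,0,-1.88],-1]]}}

```text
clock: 1.58
tcp_pos: [0.3692, 0.293, 0.1342]
orientation: [0.001, 0.014, 1.0, 0.0]
wrist_force: [1.0, 0.5, 0.4]
finger_gap: 0.0857
grip_force: 0.0
```

```bash
python3 d.py 443 185 60 -1.6 443 185 5 -1.6
```

```text
t 1.57 tcp [369.2 293.  134.2] yaw -1.6 tilt [ 0.001  0.001 -1.   ] F [1.03 0.53 0.4 ] gap 85.7 grip 0.0
d [ -76.7 -105.9   74.2] turn [ 0.    0.01 -0.  ]
d [ -76.6 -105.9  129.2] turn [ 0.    0.01 -0.  ]
```

Call:
{"method": "move_arm", "body": {"targets": [[[-36,-50,30],[0,0,0],-1],[[-72,-100,60],[0,0,0],-1],[[-72,-100,70],[0,0,0],-1],[[-72,-100,105],[0,0,0],-1],[[-72,-100,126],[0,0,0],-1]]}}

```text
clock: 2.2
tcp_pos: [0.4365, 0.1926, 0.0072]
orientation: [-0.001, 0.014, 1.0, 0.0]
wrist_force: [0.4, 0.0, 0.4]
finger_gap: 0.0854
grip_force: 0.0
```

```bash
python3 d.py 443 185 5 -1.6; python3 - <<'E'
from h import *
p=env.read_camera('side'); cv2.imwrite('pics/s1.png',cv2.resize(p['pixels'][100:300,160:420,::-1],None,fx=3,fy=3))
E
```

```text
t 2.2 tcp [436.5 192.6   7.2] yaw -1.6 tilt [-0.001  0.    -1.   ] F [0.44 0.02 0.44] gap 85.4 grip 0.0
d [-6.7 -7.4  2.2] turn [ 0.   -0.01 -0.  ]
```

View pics/s1.png

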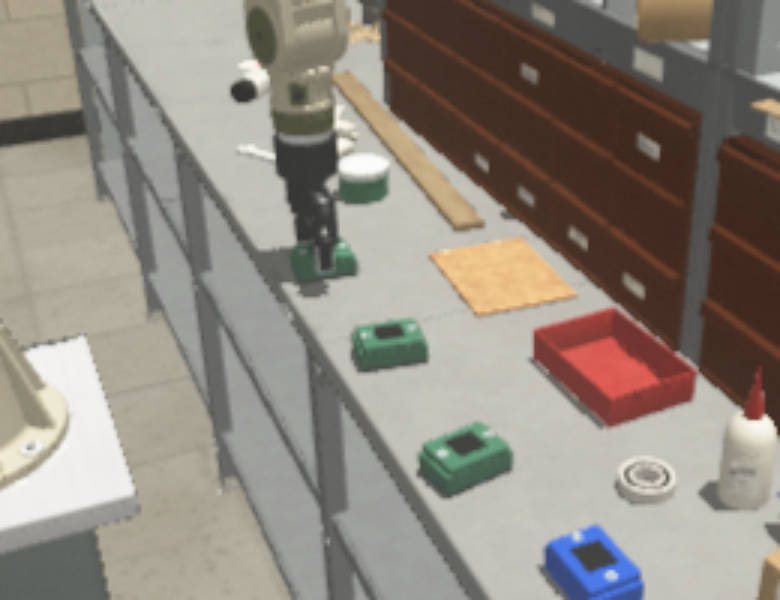

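The side crop shows the fingers straddling the left block at its middle (324,260). I now drag it along +y.

Call:
{"method": "move_arm", "body": {"targets": [[[-6,5,1],[0,0,0],-1],[[-6,15,1],[0,0,0],-1],[[-6,25,1],[0,0,0],-1],[[-6,35,1],[0,0,0],-1],[[-6,45,1],[0,0,0],-1]]}}

```text
clock: 2.88
tcp_pos: [0.4451, 0.2364, 0.0085]
orientation: [0.001, 0.015, 1.0, -0.002]
wrist_force: [0.3, -9.1, 0.6]
finger_gap: 0.0857
grip_force: 4.4
```

Call:
{"method": "move_arm", "body": {"targets": [[[0,10,0],[0,0,0],-1],[[0,20,0],[0,0,0],-1],[[0,30,0],[0,0,0],-1]]}}

```text
clock: 3.25
tcp_pos: [0.4456, 0.2662, 0.0084]
orientation: [0.001, 0.015, 1.0, -0.002]
wrist_force: [-0.3, -9.4, 0.2]
finger_gap: 0.0856
grip_force: 4.5
```

Call:
{"method": "move_arm", "body": {"targets": [[[0,10,0],[0,0,0],-1],[[0,20,0],[0,0,0],-1],[[0,30,0],[0,0,0],-1]]}}

```text
clock: 3.62
tcp_pos: [0.4463, 0.2961, 0.0083]
orientation: [0.0, 0.015, 1.0, -0.002]
wrist_force: [-0.3, -8.4, 1.1]
finger_gap: 0.0854
grip_force: 4.6
```

```bash
python3 d.py 443 280 5 -1.6; python3 - <<'E'
from h import *
p=env.read_camera('side'); cv2.imwrite('pics/s2.png',cv2.resize(p['pixels'][100:250,200:400,::-1],None,fx=4,fy=4))
print(env.get_state()['wrist_force'])
for d in env.landmark_of('block_a',p): print(d)
E
```

```text
t 3.62 tcp [446.3 296.1   8.3] yaw -1.7 tilt [ 0.001 -0.005 -1.   ] F [-0.29 -8.36  1.1 ] gap 85.4 grip 4.6
d [  2.8 -16.1   3.4] turn [-0.03  0.   -0.01]
[-1.45315007 -7.18729805  0.20621797]
{'centre': [0.4393, -0.2619, -0.0004], 'confidence': 0.95}
{'centre': [0.4461, -0.0378, -0.0034], 'confidence': 0.84}
{'centre': [0.4439, 0.2803, -0.0022], 'confidence': 0.66}
```

View pics/s2.png

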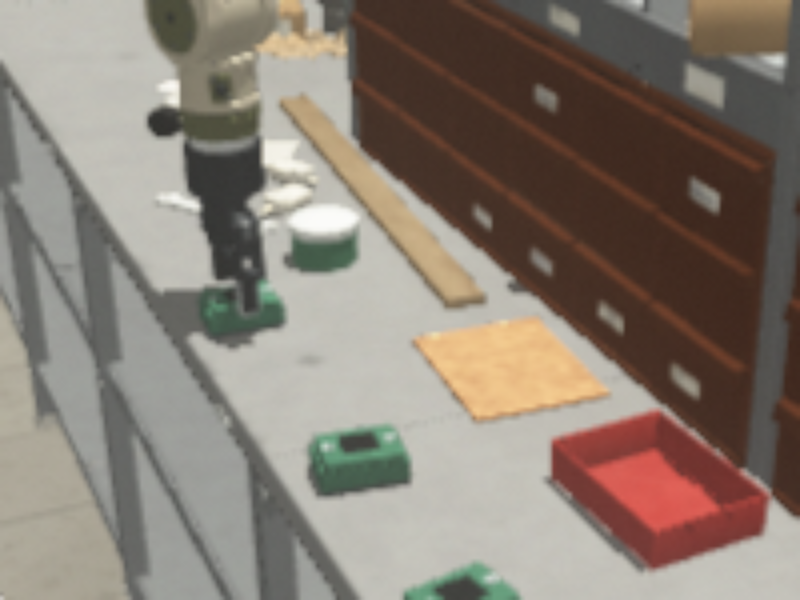

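Left block's drag force is ≈9 N (mu≈1.0). Next is the middle block.

Call:
{"method": "move_arm", "body": {"targets": [[[0,-16,0],[0,0,0],-1],[[0,-16,-60],[0,0,0],-1],[[-2,-75,-65],[0,0,0.4],-1],[[-4,-135,-65],[0,0,0.71],-1],[[-6,-195,-65],[0,0,0.71],-1]]}}

```text
clock: 4.35
tcp_pos: [0.4475, 0.1006, 0.0737]
orientation: [0.002, 0.076, 0.997, 0.0]
wrist_force: [1.5, -0.5, -0.0]
finger_gap: 0.0855
grip_force: 0.0
```

```bash
python3 d.py 447 -38 70 -8.7 447 -38 5 -8.7
```

```text
t 4.35 tcp [447.5 100.6  73.7] yaw -8.7 tilt [ 0.003  0.001 -1.   ] F [ 1.52 -0.54 -0.01] gap 85.5 grip 0.0
d [ -20.5 -137.     3.6] turn [ 0.01  0.02 -0.  ]
d [ -20.3 -137.1   68.6] turn [ 0.01  0.02 -0.  ]
```

Call:
{"method": "move_arm", "body": {"targets": [[[-9,-60,0],[0,0,0],-1],[[-18,-118,0],[0,0,0],-1],[[-20,-133,10],[0,0,0],-1],[[-20,-133,45],[0,0,0],-1],[[-20,-133,68],[0,0,0],-1]]}}

```text
clock: 4.97
tcp_pos: [0.446, -0.0322, 0.0036]
orientation: [0.0, 0.076, 0.997, 0.0]
wrist_force: [-0.2, -0.3, 0.0]
finger_gap: 0.0855
grip_force: 0.0
```

```bash
python3 d.py 447 -38 5 -8.7
```

```text
t 4.97 tcp [446.  -32.2   3.6] yaw -8.8 tilt [ 0.001  0.001 -1.   ] F [-0.22 -0.33  0.04] gap 85.5 grip 0.0
d [-1.9 -5.5 -1.4] turn [ 0.01  0.   -0.01]
```

Call:
{"method": "move_arm", "body": {"targets": [[[0,5,-3],[0,0,0],-1],[[0,15,-3],[0,0,0],-1],[[0,25,-3],[0,0,0],-1],[[0,35,-3],[0,0,0],-1],[[0,45,-3],[0,0,0],-1]]}}

```text
clock: 5.6
tcp_pos: [0.4539, 0.0123, 0.0081]
orientation: [0.001, 0.076, 0.997, -0.001]
wrist_force: [-0.5, -6.0, 0.5]
finger_gap: 0.0855
grip_force: 2.9
```

Call:
{"method": "move_arm", "body": {"targets": [[[0,10,0],[0,0,0],-1],[[0,20,0],[0,0,0],-1],[[0,30,0],[0,0,0],-1]]}}

```text
clock: 5.98
tcp_pos: [0.4584, 0.0419, 0.0081]
orientation: [0.001, 0.076, 0.997, -0.001]
wrist_force: [0.1, -5.8, 1.5]
finger_gap: 0.0855
grip_force: 3.0
```

Call:
{"method": "move_arm", "body": {"targets": [[[0,7,0],[0,0,0],-1],[[0,14,0],[0,0,0],-1],[[0,17,0],[0,0,0],-1],[[0,19,0],[0,0,0],-1]]}}

```text
clock: 6.48
tcp_pos: [0.4611, 0.0604, 0.0081]
orientation: [0.001, 0.076, 0.997, -0.001]
wrist_force: [-1.7, -7.2, 2.6]
finger_gap: 0.0856
grip_force: 3.3
```

Call:
{"method": "move_arm", "body": {"targets": [[[0,-16,0],[0,0,0],-1],[[0,-16,-55],[0,0,0],-1],[[0,-35,-70],[0,0,-1],-1]]}}

```text
clock: 6.85
tcp_pos: [0.4572, 0.0262, 0.0803]
orientation: [0.002, -0.014, 1.0, 0.001]
wrist_force: [0.1, -0.1, -0.0]
finger_gap: 0.0851
grip_force: 0.0
```

```bash
python3 d.py 438 -260 75 10.6; python3 - <<'E'
from h import *
p=env.read_camera('side')
for d in env.landmark_of('block_a',p): print(d)
E
```

```text
t 6.85 tcp [457.2  26.2  80.3] yaw 1.6 tilt [ 0.005  0.001 -1.   ] F [ 0.14 -0.05 -0.01] gap 85.1 grip 0.0
d [  27.3 -285.6    4.8] turn [ 0.    0.03 -0.9 ]
{'centre': [0.4396, -0.2614, 0.0014], 'confidence': 0.79}
{'centre': [0.4606, 0.0435, -0.0015], 'confidence': 0.77}
{'centre': [0.4701, -0.4431, 0.0034], 'confidence': 0.64}
{'centre': [0.4442, 0.2805, -0.0022], 'confidence': 0.63}
```

Call:
{"method": "move_arm", "body": {"targets": [[[5,-58,0],[0,0,-0.9],-1],[[11,-116,0],[0,0,-0.9],-1],[[16,-174,0],[0,0,-0.9],-1],[[22,-232,0],[0,0,-0.9],-1],[[27,-281,0],[0,0,-0.9],-1]]}}

```text
clock: 7.58
tcp_pos: [0.4339, -0.257, 0.0764]
orientation: [0.0, -0.087, 0.996, 0.001]
wrist_force: [0.9, 0.9, 0.1]
finger_gap: 0.0858
grip_force: 0.0
```

Call:
{"method": "move_arm", "body": {"targets": [[[0,0,10],[0,0,0],-1],[[0,0,45],[0,0,0],-1],[[0,0,70],[0,0,0],-1]]}}

```text
clock: 7.95
tcp_pos: [0.4334, -0.2535, 0.0051]
orientation: [-0.001, -0.088, 0.996, 0.002]
wrist_force: [-0.1, 0.7, 0.2]
finger_gap: 0.0853
grip_force: 0.0
```

```bash
python3 d.py 438 -260 7 10.6 443 -170 7 10.6
```

```text
t 7.95 tcp [ 433.4 -253.5    5.1] yaw 10.1 tilt [-0.001  0.003 -1.   ] F [-0.08  0.75  0.25] gap 85.3 grip 0.0
d [-3.4 -7.2 -1.9] turn [ 0.02 -0.   -0.05]
d [-24.1  80.5  -1.6] turn [ 0.02 -0.   -0.05]
```

Call:
{"method": "move_arm", "body": {"targets": [[[-4,5,-3],[0,0,0],-1],[[-6,15,-3],[0,0,0],-1],[[-9,25,-3],[0,0,0],-1],[[-11,35,-3],[0,0,0],-1],[[-14,45,-3],[0,0,0],-1]]}}

```text
clock: 8.57
tcp_pos: [0.4409, -0.2087, 0.0113]
orientation: [0.001, -0.089, 0.996, -0.001]
wrist_force: [-0.5, -3.3, 1.8]
finger_gap: 0.0854
grip_force: 1.8
```

Call:
{"method": "move_arm", "body": {"targets": [[[-3,10,0],[0,0,0],-1],[[-5,20,0],[0,0,0],-1],[[-8,30,0],[0,0,0],-1]]}}

```text
clock: 8.95
tcp_pos: [0.4431, -0.1776, 0.0107]
orientation: [0.0, -0.089, 0.996, -0.0]
wrist_force: [-0.1, -4.4, 2.9]
finger_gap: 0.0851
grip_force: 2.0
```

Call:
{"method": "move_arm", "body": {"targets": [[[-2,7,0],[0,0,0],-1],[[-2,9,0],[0,0,0],-1],[[-2,10,0],[0,0,0],-1]]}}

```text
clock: 9.32
tcp_pos: [0.4431, -0.1676, 0.0103]
orientation: [0.0, -0.089, 0.996, 0.0]
wrist_force: [0.2, -4.4, 1.9]
finger_gap: 0.0853
grip_force: 1.9
```

Call:
{"method": "move_arm", "body": {"targets": [[[0,-16,0],[0,0,0],-1],[[0,-16,-55],[0,0,0],-1],[[0,-20,-75],[0,0,0],-1]]}}

```text
clock: 9.7
tcp_pos: [0.447, -0.1881, 0.0871]
orientation: [0.001, -0.089, 0.996, 0.0]
wrist_force: [0.4, 0.0, 0.1]
finger_gap: 0.0849
grip_force: 0.0
```

```bash
python3 d.py; python3 - <<'E'
from h import *
p=env.read_camera('side')
for d in env.landmark_of('block_a',p): print(d)
E
```

```text
t 9.7 tcp [ 447.  -188.1   87.1] yaw 10.2 tilt [ 0.001  0.001 -1.   ] F [0.38 0.01 0.08] gap 84.9 grip 0.0
{'centre': [0.4732, -0.4419, 0.001], 'confidence': 0.9}
{'centre': [0.4404, -0.1867, -0.0012], 'confidence': 0.67}
{'centre': [0.4569, 0.0423, -0.0009], 'confidence': 0.55}
{'centre': [0.4446, 0.2787, 0.0004], 'confidence': 0.49}
```

Forces of roughly 9, 6 and 4 N are spaced closer than the stated coefficients. I check again with a gripped drag under some load, starting with the right block.

Call:
{"method": "move_arm", "body": {"targets": [[[3,2,40],[0,0,0],-1],[[3,2,70],[0,0,0],-1],[[3,2,80],[0,0,0],-1],[[3,2,80],[0,0,0],1],[[3,2,80],[0,0,0],1]], "squeeze": 40}}

```text
clock: 10.42
tcp_pos: [0.4437, -0.1859, 0.0061]
orientation: [0.001, -0.09, 0.996, 0.0]
wrist_force: [-3.2, -4.3, 27.4]
finger_gap: 0.0517
grip_force: 29.0
```

Call:
{"method": "move_arm", "body": {"targets": [[[0,0,0],[0,0,0],1],[[0,0,0],[0,0,0],1],[[0,0,1],[0,0,0],1],[[0,0,1],[0,0,0],1]]}}

```text
clock: 10.92
tcp_pos: [0.4438, -0.186, 0.0064]
orientation: [0.001, -0.09, 0.996, -0.0]
wrist_force: [-4.5, 3.8, 16.2]
finger_gap: 0.0512
grip_force: 41.3
```

```bash
python3 d.py
```

```text
t 10.93 tcp [ 443.8 -186.     6.4] yaw 10.3 tilt [ 0.002 -0.001 -1.   ] F [-4.54  3.83 16.18] gap 51.2 grip 41.3
```

Call:
{"method": "move_arm", "body": {"targets": [[[-8,0,1],[0,0,0],1],[[-16,0,1],[0,0,0],1],[[-24,0,1],[0,0,0],1]]}}

```text
clock: 11.3
tcp_pos: [0.4666, -0.1834, 0.0063]
orientation: [-0.0, -0.089, 0.996, -0.002]
wrist_force: [-11.0, -2.7, 25.5]
finger_gap: 0.0512
grip_force: 42.8
```

Call:
{"method": "move_arm", "body": {"targets": [[[-8,0,0],[0,0,0],1],[[-16,0,0],[0,0,0],1]]}}

```text
clock: 11.55
tcp_pos: [0.4824, -0.1805, 0.0063]
orientation: [-0.0, -0.089, 0.996, -0.002]
wrist_force: [-10.5, -2.6, 23.2]
finger_gap: 0.0509
grip_force: 42.8
```

Call:
{"method": "move_arm", "body": {"targets": [[[-8,0,0],[0,0,0],1],[[-16,0,0],[0,0,0],1]]}}

```text
clock: 11.8
tcp_pos: [0.4982, -0.1776, 0.0063]
orientation: [-0.0, -0.089, 0.996, -0.002]
wrist_force: [-9.6, -1.9, 22.5]
finger_gap: 0.0512
grip_force: 42.7
```

Call:
{"method": "move_arm", "body": {"targets": [[[8,0,0],[0,0,0],1],[[16,0,0],[0,0,0],1]]}}

```text
clock: 12.05
tcp_pos: [0.4877, -0.1806, 0.0064]
orientation: [0.005, -0.09, 0.996, -0.002]
wrist_force: [6.0, 1.0, 8.8]
finger_gap: 0.051
grip_force: 40.2
```

Call:
{"method": "move_arm", "body": {"targets": [[[0,0,0],[0,0,0],-1],[[0,0,0],[0,0,0],-1],[[0,0,0],[0,0,0],-1],[[0,0,0],[0,0,0],-1]]}}

```text
clock: 12.55
tcp_pos: [0.4823, -0.1786, 0.0031]
orientation: [-0.0, -0.089, 0.996, 0.0]
wrist_force: [0.2, -0.1, 0.3]
finger_gap: 0.0857
grip_force: 0.0
```

```bash
python3 d.py 460 46 80 -8.7
```

```text
t 12.55 tcp [ 482.3 -178.6    3.1] yaw 10.3 tilt [-0.001  0.    -1.   ] F [ 0.15 -0.13  0.34] gap 85.7 grip 0.0
d [-18.  225.  -76.8] turn [ 0.  -0.   1.9]
```

Call:
{"method": "move_arm", "body": {"targets": [[[0,0,-60],[0,0,0],-1],[[-4,55,-77],[0,0,0.9],-1],[[-8,110,-77],[0,0,1.9],-1],[[-12,165,-77],[0,0,1.9],-1],[[-16,221,-77],[0,0,1.9],-1]]}}

```text
clock: 13.18
tcp_pos: [0.4587, 0.0431, 0.0805]
orientation: [0.0, 0.077, 0.997, 0.0]
wrist_force: [1.0, -0.1, -0.2]
finger_gap: 0.0855
grip_force: 0.0
```

Call:
{"method": "move_arm", "body": {"targets": [[[0,0,0],[0,0,0],-1],[[0,0,0],[0,0,0],-1]]}}

```text
clock: 13.42
tcp_pos: [0.4591, 0.0415, 0.0804]
orientation: [0.0, 0.076, 0.997, -0.0]
wrist_force: [0.7, -0.6, 0.6]
finger_gap: 0.0853
grip_force: 0.0
```

```bash
python3 d.py 458 43 7 -8.7
```

```text
t 13.43 tcp [459.1  41.5  80.4] yaw -8.7 tilt [ 0. -0. -1.] F [ 0.73 -0.59  0.59] gap 85.3 grip 0.0
d [ 1.3  1.3 73.4] turn [-0.  0.  0.]
```

Call:
{"method": "move_arm", "body": {"targets": [[[1,1,40],[0,0,0],-1],[[1,1,68],[0,0,0],-1],[[1,1,75],[0,0,0],-1],[[1,1,75],[0,0,0],1],[[1,1,75],[0,0,0],1]], "squeeze": 40}}

```text
clock: 14.05
tcp_pos: [0.4593, 0.0421, 0.0064]
orientation: [0.001, 0.077, 0.997, 0.0]
wrist_force: [-0.1, 0.4, -0.1]
finger_gap: 0.0512
grip_force: 0.0
```

Call:
{"method": "move_arm", "body": {"targets": [[[0,0,0],[0,0,0],1],[[0,0,0],[0,0,0],1],[[0,0,1],[0,0,0],1]]}}

```text
clock: 14.42
tcp_pos: [0.4595, 0.0427, 0.0067]
orientation: [0.002, 0.076, 0.997, 0.0]
wrist_force: [-6.3, 0.8, 25.6]
finger_gap: 0.0492
grip_force: 45.8
```

Call:
{"method": "move_arm", "body": {"targets": [[[-8,0,1],[0,0,0],1],[[-16,0,1],[0,0,0],1],[[-24,0,1],[0,0,0],1]]}}

```text
clock: 14.8
tcp_pos: [0.4689, 0.0412, 0.005]
orientation: [-0.011, 0.075, 0.997, 0.001]
wrist_force: [-37.3, 5.2, 55.4]
finger_gap: 0.049
grip_force: 52.1
```

Call:
{"method": "move_arm", "body": {"targets": [[[-8,0,0],[0,0,0],1],[[-16,0,0],[0,0,0],1]]}}

```text
clock: 15.05
tcp_pos: [0.4867, 0.0386, 0.005]
orientation: [-0.009, 0.075, 0.997, 0.001]
wrist_force: [-31.3, 5.1, 46.4]
finger_gap: 0.0494
grip_force: 50.8
```

Call:
{"method": "move_arm", "body": {"targets": [[[8,0,0],[0,0,0],1],[[16,0,0],[0,0,0],1]]}}

```text
clock: 15.3
tcp_pos: [0.486, 0.0386, 0.0057]
orientation: [0.004, 0.076, 0.997, -0.0]
wrist_force: [6.8, -1.5, 2.4]
finger_gap: 0.0494
grip_force: 45.5
```

Call:
{"method": "move_arm", "body": {"targets": [[[8,0,0],[0,0,0],1],[[16,0,0],[0,0,0],1]]}}

```text
clock: 15.55
tcp_pos: [0.4711, 0.0408, 0.0058]
orientation: [0.005, 0.076, 0.997, -0.0]
wrist_force: [7.5, -1.3, 3.5]
finger_gap: 0.0495
grip_force: 45.5
```

Call:
{"method": "move_arm", "body": {"targets": [[[0,0,0],[0,0,0],-1],[[0,0,0],[0,0,0],-1],[[0,0,0],[0,0,0],-1],[[0,0,0],[0,0,0],-1]]}}

```text
clock: 16.05
tcp_pos: [0.4658, 0.0415, 0.0032]
orientation: [-0.0, 0.076, 0.997, 0.0]
wrist_force: [0.2, 0.8, -0.6]
finger_gap: 0.0852
grip_force: 0.0
```

```bash
python3 d.py 446 279 80 -1.6
```

```text
t 16.05 tcp [465.8  41.5   3.2] yaw -8.7 tilt [-0.001  0.    -1.   ] F [ 0.24  0.76 -0.6 ] gap 85.2 grip 0.0
d [ 55.7 231.8 -76.8] turn [ 0.   -0.   -0.71]
```

The gripped drags give mu ≈0.58 for the middle block and ≈0.34 for the right one, and the push gave ≈0.93 for the left. Those ratios fit a square-root combination with the bench, so left is the roughest and right the smoothest. I go for the left block.

Call:
{"method": "move_arm", "body": {"targets": [[[0,0,-60],[0,0,0],-1],[[12,55,-77],[0,0,-0.71],-1],[[26,112,-77],[0,0,-0.71],-1],[[40,170,-77],[0,0,-0.71],-1],[[54,228,-77],[0,0,-0.71],-1]]}}

```text
clock: 16.68
tcp_pos: [0.4471, 0.2768, 0.0805]
orientation: [0.0, 0.015, 1.0, 0.0]
wrist_force: [1.5, 0.4, -0.0]
finger_gap: 0.0854
grip_force: 0.0
```

Call:
{"method": "move_arm", "body": {"targets": [[[0,0,0],[0,0,0],-1],[[0,0,0],[0,0,0],-1]]}}

```text
clock: 16.92
tcp_pos: [0.4467, 0.2748, 0.08]
orientation: [-0.0, 0.014, 1.0, -0.0]
wrist_force: [-0.1, 0.1, -1.0]
finger_gap: 0.0854
grip_force: 0.0
```

```bash
python3 d.py 446 279 6 -1.7; python3 - <<'E'
from h import *
p=env.read_camera('side')
for d in env.landmark_of('block_a',p)+env.landmark_of('red_tray',p): print(d)
E
```

```text
t 16.93 tcp [446.7 274.8  80. ] yaw -1.6 tilt [-0.001 -0.001 -1.   ] F [-0.1   0.1  -1.05] gap 85.4 grip 0.0
d [ 0.8  4.3 74. ] turn [-0.01 -0.01  0.01]
{'centre': [0.4714, -0.4431, 0.001], 'confidence': 0.79}
{'centre': [0.4434, 0.2794, -0.0016], 'confidence': 0.71}
{'centre': [0.4669, 0.0423, -0.0021], 'confidence': 0.53}
{'centre': [0.64, -0.1858, -0.0023], 'confidence': 0.87}
```

Call:
{"method": "move_arm", "body": {"targets": [[[2,4,40],[0,0,0],-1],[[2,4,68],[0,0,0],-1],[[2,4,74],[0,0,0],-1],[[2,4,74],[0,0,0],1],[[2,4,74],[0,0,0],1]], "squeeze": 60}}

```text
clock: 17.7
tcp_pos: [0.4466, 0.2791, 0.0077]
orientation: [0.001, 0.015, 1.0, 0.0]
wrist_force: [0.6, 0.3, 0.5]
finger_gap: 0.0519
grip_force: 0.0
```

Call:
{"method": "move_arm", "body": {"targets": [[[0,0,0],[0,0,0],1],[[0,0,0],[0,0,0],1],[[-8,0,0],[0,0,0],1],[[-16,0,0],[0,0,0],1]]}}

```text
clock: 18.2
tcp_pos: [0.4471, 0.2798, 0.0081]
orientation: [-0.012, 0.012, 1.0, 0.002]
wrist_force: [-49.3, 3.8, 54.6]
finger_gap: 0.0488
grip_force: 71.2
```

Call:
{"method": "move_arm", "body": {"targets": [[[-8,0,0],[0,0,0],1],[[-16,0,0],[0,0,0],1]]}}

```text
clock: 18.45
tcp_pos: [0.4523, 0.279, 0.0073]
orientation: [-0.021, 0.01, 1.0, 0.002]
wrist_force: [-69.4, 9.8, 60.6]
finger_gap: 0.0486
grip_force: 74.0
```

Call:
{"method": "move_arm", "body": {"targets": [[[0,0,-20],[0,0,0],1],[[0,0,-50],[0,0,0],1],[[0,0,-80],[0,0,0],1],[[0,0,-100],[0,0,0],1],[[0,0,-100],[0,0,0],1]], "squeeze": 80}}

```text
clock: 19.08
tcp_pos: [0.4777, 0.2782, 0.107]
orientation: [0.001, 0.014, 1.0, 0.0]
wrist_force: [0.8, -0.1, -10.0]
finger_gap: 0.0486
grip_force: 88.8
```

```bash
python3 d.py 641 -185 107 2.9
```

```text
t 19.07 tcp [477.7 278.2 107. ] yaw -1.6 tilt [ 0.001  0.    -1.   ] F [ 0.8  -0.14 -9.98] gap 48.6 grip 88.8
d [-1.764e+02 -4.584e+02  2.000e-01] turn [ 0.    0.01 -0.45]
```

Left's mu ≈1.0 confirms it is the roughest. I carry it to the tray.

Call:
{"method": "move_arm", "body": {"targets": [[[-18,-46,0],[0,0,0],1],[[-36,-92,0],[0,0,-0.2],1],[[-54,-138,0],[0,0,-0.45],1],[[-72,-184,0],[0,0,-0.45],1],[[-88,-229,0],[0,0,-0.45],1]]}}

```text
clock: 19.7
tcp_pos: [0.5576, 0.0451, 0.1041]
orientation: [-0.002, -0.025, 1.0, 0.0]
wrist_force: [0.8, -0.2, -8.8]
finger_gap: 0.0484
grip_force: 88.8
```

```bash
python3 d.py 641 -185 107 2.9
```

```text
t 19.7 tcp [557.6  45.1 104.1] yaw 2.8 tilt [-0.004  0.    -1.   ] F [ 0.76 -0.2  -8.85] gap 48.4 grip 88.8
d [ -71.8 -234.    -3.3] turn [ 0.   -0.02 -0.01]
```

Call:
{"method": "move_arm", "body": {"targets": [[[-15,-50,0],[0,0,0],1],[[-30,-100,0],[0,0,0],1],[[-45,-150,0],[0,0,0],1],[[-60,-200,0],[0,0,0],1],[[-70,-230,0],[0,0,0],1]]}}

```text
clock: 20.32
tcp_pos: [0.6393, -0.182, 0.1033]
orientation: [-0.002, -0.024, 1.0, 0.0]
wrist_force: [0.2, 0.6, -8.8]
finger_gap: 0.0485
grip_force: 88.7
```

Call:
{"method": "move_arm", "body": {"targets": [[[0,0,20],[0,0,0],1],[[0,0,30],[0,0,0],1],[[0,0,30],[0,0,0],1]]}}

```text
clock: 20.7
tcp_pos: [0.638, -0.1782, 0.0735]
orientation: [-0.003, -0.025, 1.0, 0.001]
wrist_force: [-0.3, 0.0, -8.8]
finger_gap: 0.0484
grip_force: 88.6
```

```bash
python3 d.py 641 -185 70 2.9; python3 - <<'E'
from h import *
p=env.read_camera('side'); cv2.imwrite('pics/s3.png',cv2.resize(p['pixels'][140:290,280:480,::-1],None,fx=4,fy=4,interpolation=cv2.INTER_CUBIC))
for d in env.landmark_of('block_a',p): print(d)
E
```

```text
t 20.7 tcp [ 638.  -178.2   73.5] yaw 2.9 tilt [-0.005  0.002 -1.   ] F [-0.33  0.03 -8.81] gap 48.4 grip 88.6
d [-2.7 -6.9  3.5] turn [ 0.01 -0.03 -0.  ]
{'centre': [0.4698, -0.4415, 0.0039], 'confidence': 0.84}
{'centre': [0.4787, -0.1839, 0.0025], 'confidence': 0.72}
{'centre': [0.4676, 0.0407, -0.0023], 'confidence': 0.64}
{'centre': [0.6324, -0.1803, 0.0657], 'confidence': 0.59}
```

View pics/s3.png

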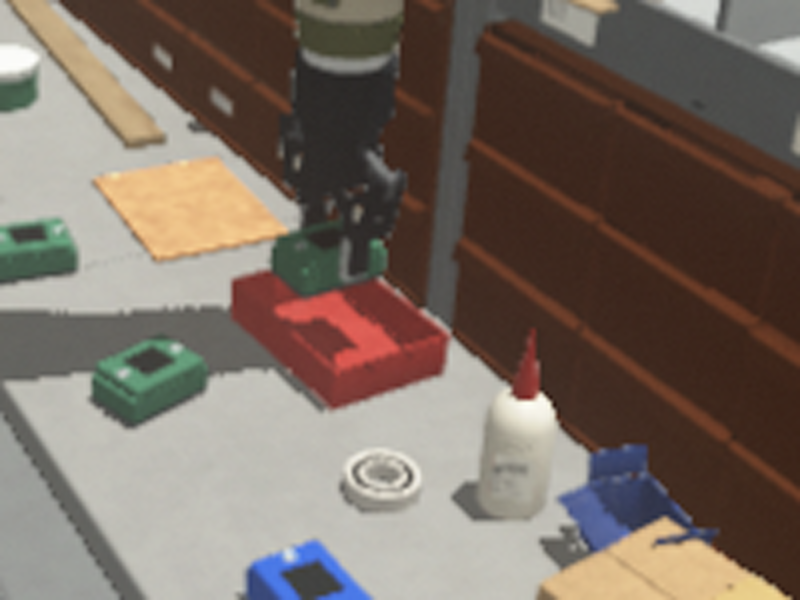

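The crop shows the block held level at (330,258) above the tray, so its base is about 7 mm below the TCP. I correct by +8 mm in x and −5 mm in y, then lower.

Call:
{"method": "move_arm", "body": {"targets": [[[-8,-6,0],[0,0,0],1],[[-8,-6,20],[0,0,0],1],[[-8,-6,38],[0,0,0],1],[[-8,-6,52],[0,0,0],1],[[-8,-6,60],[0,0,0],1]]}}

```text
clock: 21.42
tcp_pos: [0.6479, -0.1848, 0.0151]
orientation: [-0.001, -0.025, 1.0, 0.0]
wrist_force: [-0.6, -0.9, -8.8]
finger_gap: 0.0486
grip_force: 88.7
```

```bash
python3 d.py 646 -185 10 2.9
```

```text
t 21.43 tcp [ 647.9 -184.8   15.1] yaw 2.9 tilt [-0.001  0.001 -1.   ] F [-0.56 -0.88 -8.81] gap 48.6 grip 88.7
d [ 1.9 -0.1  5.1] turn [ 0.   -0.01 -0.  ]
```

Call:
{"method": "move_arm", "body": {"targets": [[[2,0,2],[0,0,0],1],[[2,0,4],[0,0,0],1],[[2,0,5],[0,0,0],1],[[2,0,5],[0,0,0],1]]}}

```text
clock: 21.92
tcp_pos: [0.6467, -0.1853, 0.0119]
orientation: [0.0, -0.025, 1.0, -0.0]
wrist_force: [-0.8, 1.0, -9.8]
finger_gap: 0.0487
grip_force: 88.7
```

Call:
{"method": "move_arm", "body": {"targets": [[[0,0,0],[0,0,0],-1],[[0,0,0],[0,0,0],-1],[[0,0,0],[0,0,0],-1],[[0,0,0],[0,0,0],-1]]}}

```text
clock: 22.42
tcp_pos: [0.6469, -0.1854, 0.012]
orientation: [0.001, -0.025, 1.0, -0.0]
wrist_force: [0.1, 0.2, 0.8]
finger_gap: 0.0854
grip_force: 0.0
```

Call:
{"method": "move_arm", "body": {"targets": [[[0,0,-20],[0,0,0],-1],[[0,0,-70],[0,0,0],-1],[[0,0,-90],[0,0,0],-1]]}}

```text
clock: 22.8
tcp_pos: [0.6481, -0.1858, 0.1048]
orientation: [0.002, -0.025, 1.0, -0.001]
wrist_force: [0.7, -0.5, -0.7]
finger_gap: 0.0854
grip_force: 0.0
```

```bash
python3 d.py 482 -181 100 10.3; python3 - <<'E'
from h import *
p=env.read_camera('side'); 
for d in env.landmark_of('block_a',p): print(d)
E
```

```text
t 22.8 tcp [ 648.1 -185.8  104.8] yaw 2.9 tilt [ 0.004 -0.002 -1.   ] F [ 0.73 -0.51 -0.73] gap 85.4 grip 0.0
d [165.6  13.1   4.1] turn [-0.01  0.02 -0.74]
{'centre': [0.4699, -0.4436, 0.0006], 'confidence': 0.83}
{'centre': [0.4821, -0.183, 0.0036], 'confidence': 0.68}
{'centre': [0.4668, 0.0432, -0.0032], 'confidence': 0.59}
{'centre': [0.6431, -0.1869, 0.0029], 'confidence': 0.56}
```

Block placed in the tray. Next is the smoothest, the right block.

Call:
{"method": "move_arm", "body": {"targets": [[[55,5,0],[0,0,-0.4],-1],[[110,10,0],[0,0,-0.74],-1],[[163,14,0],[0,0,-0.74],-1],[[165,14,10],[0,0,-0.74],-1],[[165,14,20],[0,0,-0.74],-1]]}}

```text
clock: 23.52
tcp_pos: [0.4813, -0.1797, 0.0806]
orientation: [0.0, -0.089, 0.996, -0.0]
wrist_force: [0.2, -0.2, -0.5]
finger_gap: 0.0851
grip_force: 0.0
```

```bash
python3 d.py 481 -180 6 10.3
```

```text
t 23.52 tcp [ 481.3 -179.7   80.6] yaw 10.2 tilt [ 0.001 -0.    -1.   ] F [ 0.16 -0.16 -0.46] gap 85.1 grip 0.0
d [ 0.4 -0.2 74.6] turn [-0.    0.   -0.01]
```

Call:
{"method": "move_arm", "body": {"targets": [[[0,0,40],[0,0,0],-1],[[0,0,68],[0,0,0],-1],[[0,0,74],[0,0,0],-1],[[0,0,74],[0,0,0],1],[[0,0,74],[0,0,0],1]], "squeeze": 60}}

```text
clock: 24.15
tcp_pos: [0.4825, -0.1805, 0.0085]
orientation: [0.001, -0.089, 0.996, -0.001]
wrist_force: [-0.0, 1.6, 11.6]
finger_gap: 0.0516
grip_force: 11.9
```

Call:
{"method": "move_arm", "body": {"targets": [[[0,0,0],[0,0,0],1],[[0,0,0],[0,0,0],1],[[0,0,-20],[0,0,0],1],[[0,0,-60],[0,0,0],1],[[0,0,-90],[0,0,0],1]]}}

```text
clock: 24.78
tcp_pos: [0.4798, -0.1786, 0.0974]
orientation: [-0.001, -0.089, 0.996, 0.001]
wrist_force: [-0.3, -0.9, -9.3]
finger_gap: 0.0498
grip_force: 63.9
```

```bash
python3 d.py 641 78 100 -3.8
```

```text
t 24.77 tcp [ 479.8 -178.6   97.4] yaw 10.3 tilt [-0.002  0.002 -1.   ] F [-0.29 -0.86 -9.27] gap 49.8 grip 63.9
d [-204.4  223.8   -2.5] turn [ 0.01 -0.01  1.41]
```

Call:
{"method": "move_arm", "body": {"targets": [[[-34,37,0],[0,0,0.5],1],[[-68,74,0],[0,0,1],1],[[-102,112,0],[0,0,1.41],1],[[-136,149,0],[0,0,1.41],1],[[-170,186,0],[0,0,1.41],1]]}}

```text
clock: 25.4
tcp_pos: [0.614, 0.0356, 0.0956]
orientation: [-0.002, 0.034, 0.999, 0.0]
wrist_force: [0.3, -1.5, -9.4]
finger_gap: 0.0498
grip_force: 63.8
```

```bash
python3 d.py 641 78 40 -3.8
```

```text
t 25.4 tcp [614.   35.6  95.6] yaw -3.8 tilt [-0.004  0.001 -1.   ] F [ 0.33 -1.48 -9.37] gap 49.8 grip 63.8
d [-24.4  44.1  55.5] turn [ 0.   -0.02 -0.  ]
```

Call:
{"method": "move_arm", "body": {"targets": [[[-10,18,10],[0,0,0],1],[[-20,36,25],[0,0,0],1],[[-22,39,45],[0,0,0],1],[[-22,39,60],[0,0,0],1],[[-22,39,60],[0,0,0],1]]}}

```text
clock: 26.02
tcp_pos: [0.6371, 0.0707, 0.0347]
orientation: [-0.003, 0.034, 0.999, -0.0]
wrist_force: [-0.9, -0.3, -9.1]
finger_gap: 0.0497
grip_force: 63.9
```

```bash
python3 d.py 641 78 13 -3.8;  python3 - <<'E'
from h import *
p=env.read_camera('side')
for d in env.landmark_of('block_a',p): print(d)
E
```

```text
t 26.02 tcp [637.1  70.7  34.7] yaw -3.9 tilt [-0.006 -0.    -1.   ] F [-0.87 -0.3  -9.06] gap 49.7 grip 63.9
d [-3.5  7.6 21.7] turn [-0.   -0.03 -0.01]
{'centre': [0.6397, -0.1863, 0.0018], 'confidence': 0.88}
{'centre': [0.4704, -0.4403, 0.0006], 'confidence': 0.57}
{'centre': [0.6339, 0.0701, 0.0289], 'confidence': 0.48}
```

Call:
{"method": "move_arm", "body": {"targets": [[[-5,7,7],[0,0,0],1],[[-5,7,14],[0,0,0],1],[[-5,7,18],[0,0,0],1],[[-5,7,20],[0,0,0],1],[[-5,7,20],[0,0,0],1]]}}

```text
clock: 26.75
tcp_pos: [0.6449, 0.0779, 0.0172]
orientation: [-0.0, 0.034, 0.999, 0.0]
wrist_force: [-0.4, 1.0, -9.5]
finger_gap: 0.0496
grip_force: 63.9
```

```bash
python3 d.py 641 78 13 -3.8
```

```text
t 26.75 tcp [644.9  77.9  17.2] yaw -3.8 tilt [-0.  0. -1.] F [-0.39  1.01 -9.51] gap 49.6 grip 63.9
d [ 3.9 -0.2  4.2] turn [ 0. -0. -0.]
```

Call:
{"method": "move_arm", "body": {"targets": [[[1,0,1.5],[0,0,0],1],[[1,0,3],[0,0,0],1],[[1,0,3],[0,0,0],1]]}}

```text
clock: 27.12
tcp_pos: [0.6441, 0.078, 0.0144]
orientation: [0.0, 0.034, 0.999, 0.0]
wrist_force: [-0.7, 0.1, -9.1]
finger_gap: 0.0496
grip_force: 64.0
```

Call:
{"method": "move_arm", "body": {"targets": [[[0,0,0],[0,0,0],-1],[[0,0,0],[0,0,0],-1],[[0,0,0],[0,0,0],-1],[[0,0,0],[0,0,0],-1]]}}

```text
clock: 27.62
tcp_pos: [0.6446, 0.078, 0.0151]
orientation: [0.001, 0.034, 0.999, 0.0]
wrist_force: [-0.7, 0.4, -0.1]
finger_gap: 0.0855
grip_force: 0.0
```

Call:
{"method": "move_arm", "body": {"targets": [[[0,0,-20],[0,0,0],-1],[[0,0,-70],[0,0,0],-1],[[0,0,-120],[0,0,0],-1],[[60,0,-160],[0,0,0],-1],[[120,0,-180],[0,0,0],-1]]}}

```text
clock: 28.25
tcp_pos: [0.5342, 0.0853, 0.1929]
orientation: [0.002, 0.034, 0.999, 0.0]
wrist_force: [0.3, -0.3, 0.7]
finger_gap: 0.0851
grip_force: 0.0
```

```bash
python3 d.py; python3 - <<'E'
from h import *
p=env.read_camera('side'); cv2.imwrite('pics/s4.png',cv2.resize(p['pixels'][120:320,220:480,::-1],None,fx=3,fy=3,interpolation=cv2.INTER_CUBIC))
for t in('block_a','grease_tin','bearing','oil_bottle'):
  for d in env.landmark_of(t,p): print(t,d)
E
```

```text
t 28.25 tcp [534.2  85.3 192.9] yaw -3.9 tilt [ 0.004  0.    -1.   ] F [ 0.31 -0.25  0.71] gap 85.1 grip 0.0
block_a {'centre': [0.4673, 0.0434, -0.0045], 'confidence': 0.72}
block_a {'centre': [0.6432, -0.1843, -0.0005], 'confidence': 0.69}
block_a {'centre': [0.4698, -0.4443, -0.0004], 'confidence': 0.69}
block_a {'centre': [0.6435, 0.0788, 0.0065], 'confidence': 0.59}
grease_tin {'centre': [0.5758, 0.3908, -0.0013], 'confidence': 0.76}
grease_tin {'centre': [0.4659, 0.045, -0.0033], 'confidence': 0.16}
bearing {'centre': [0.6422, -0.1849, 0.0017], 'confidence': 0.69}
bearing {'centre': [0.5741, -0.3509, -0.0003], 'confidence': 0.62}
oil_bottle {'centre': [0.6472, -0.4016, -0.0024], 'confidence': 0.85}
```

View pics/s4.png

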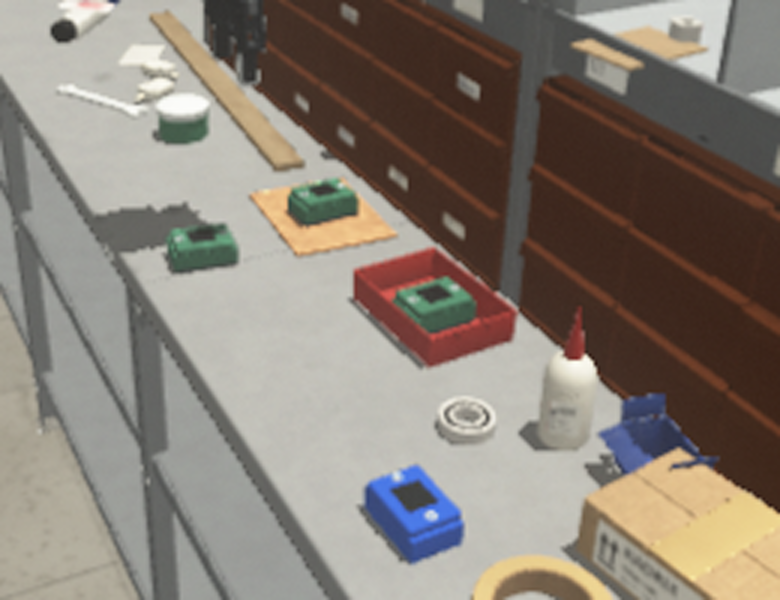

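The crop shows one block flat in the tray (435,303), one flat on the mat (323,201) and the middle one on the bench (203,247). The bystanders are where they started.

```bash
python3 -c "
from workcell import env
print(env.hand_in())"
```

```text
the job is handed in; nothing more can be done
None
```

I dragged all three blocks to feel their grip, then put the roughest (the left one) flat in the red tray and the smoothest (the right one) flat on the cork mat, left the middle one flat on the bench with the tin, bearing and bottle unmoved, and handed the job in at about 28 s.

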